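# Feel for the hidden thumb notch and release the shelf hatch

## Task

Somewhere along the front edge of the concrete-look shelf is a thumb notch, with a release key of the same grey at its bottom. Lay a fingertip on top of the edge just beside the spring clip, slide it along the edge, away from the clip, until you find the notch, then press the key in it fully down so that the shelf's hidden hatch pops ajar and stays so, and take the hand away. Pick nothing up, and leave the flashlight, bowl, ball and comb where they are.

Things in the scene. Friction and masses are not known exactly. Their poses are not given: they have to be found in the camera images.
- shelf: Fixed grey concrete-look slab 560 mm long (y) x 220 deep (x) x 45 thick, on a low drywall upstand along its back that rises 46 mm above it. Origin: 120 mm straight below the middle of the front edge (nearest the robot). Shelf x points from front edge to back, y along the edge towards the clip, z up. The level top lies at shelf z 120 mm, its front 75 mm clear but for clip and notch.
- edge_mid (a point): Middle of the front edge, on the top face (shelf x 0, y 0, z 120 mm). The thumb notch is cut in this edge: 40 mm wide along y, shelf x 0 to 40 mm, open at top and front, centred anywhere from shelf y -90 to +60 mm, differently each time: feel (or look) for it, no reading gives it. The edge is whole from y 80 to 250 mm, where the sweep starts (y 180 to 220 mm is good).
- clip (a point): Middle of the small dark spring clip fixed on the front edge at its +y end (shelf x 10, y 263 mm), at the level of the shelf's top. It takes up shelf y 252 to 274 mm and stands 22 mm above the top. Only a landmark.
- key (a joint): Downward travel of the grey key plate (38 x 38 mm) that fills the notch's bottom: 0 at rest (14 mm below the shelf's top), 0.008 m at its stop (22 mm below the top). It takes about 6 N, stays where it is left, and moves the hatch with it.
- hatch (a joint): Opening angle of the hidden hatch, a 99 x 119 mm lid flush in the shelf's top at shelf x 81 to 180, y -250 to -130 mm, hinged at its back edge: 0 shut, 0.32 rad (front edge 31 mm up) when the key is fully down. It is driven by the key (40 rad per m) and needs no touching.
- flashlight: Orange plastic flashlight lying on the shelf along the shelf's y, 120 mm long, 34 mm high; origin under its middle. Bystander.
- bowl: White ceramic bowl on the shelf, 96 mm across, 42 mm high; origin under its centre. Bystander.
- ball_center (a point): Centre of the pink hard ball, 34 mm across, lying in the bowl. Bystander.
- comb: Stainless steel comb lying flat on the shelf, 120 x 32 x 4 mm, long side (its x) roughly along shelf x; origin under its centre. Bystander.

How it is judged:
By the outcome, as a careful person would: the job done as asked, in the order asked, and still so for the second after the job is handed in, with the robot touching nothing.
It also fails if it takes over 58 s, if anything falls off the work surface, if the arm or the gripper's body presses on something with over 40 N, if the wrist force passes 120 N, or if a joint passes its speed limit or range.

## Robot

A 6-joint arm with a two-finger parallel gripper is mounted at the origin on the work surface. World frame = base frame: x ahead of the robot, y to its left, z up, the work surface at z = 0. Lengths are in m, angles in rad, forces in N, time in s.
With the tool pointing down it reaches from about 0.325 to 0.775 m from the base axis. Payload 5.5 kg.
Tool frame: the origin (TCP) lies midway between the tips of the shut fingers; the grasp point (between the pads) lies arm.pinch_z behind it (arm.pinch_z is the distance from the TCP to the grasp point, in m); z points along the fingers, y is the direction in which the jaws open and shut (so a half turn about z gives the same grasp; the last joint's range is limited). The gripper opens to 85 mm and grips with 20 to 120 N. Pads are 22 mm wide; open, the fingers measure 114 mm over their backs; the gripper's body (76 mm by 85 mm) begins 54 mm behind the grasp point. The pads swing forward as they close: fully open they stand 13 mm farther back than shut.
Start: joints at [-1.197, 0.091, 1.231, -0, 1.82, -0.057], TCP at [0.251, -0.545, 0.231] pointing down, gripper open.
Joint ranges: [-2.87, 2.87], [-0.86, 2.18], [0.17, 2.46], [-1.51, 4.65], [0.06, 2.69], [-2.65, 2.65]. Speed limits (rad/s): [2.57, 2.57, 3.01, 3.14, 3.14, 3.14].

## Interface

Orientations are given as [roll, pitch, yaw] about the fixed x, y, z axes, in that order (R = Rz(yaw) Ry(pitch) Rx(roll)).
In Python, from rig import arm gives the robot as it stands.
- The arm moves only by the tool step_arm, never from a script. Its argument "steps" is text: rows parted by semicolons, each of 5 numbers parted by spaces: the shift along the world's x, y, z in units of 40 mm (1.0 is 40 mm), then the turn about the world's z in units of 5 degrees (1.0 is 5 degrees), then the finger opening in mm, from 0 to 85.4. A call has 1 to 10 rows; each row is the pose to reach, as a shift and turn from the pose commanded when the call began; what a row does not reach only later rows make up. A row lasts 1/12 s, in which the tool goes at most 41.7 mm and 7.16 degrees, less where a joint would pass 70% of its speed; a pose out of reach is approached as far as the arm can. A call with a gripper value outside its range is refused whole. The fingers move at their own pace and stop on an object; the grip force is fixed at half the most. Time passes only in rows, so rows that repeat a pose let the fingers close. It gives the time, the measured TCP pose, the force and the opening at its end, in the units of the state.
- arm.sense(): the state, without advancing time (a new reading comes with each control period).
- arm.camera(name): name is "scene" or "top" or "wrist"; returns (picture, depth): 480x640x3 uint8, red, green, blue; 480x640 float32, m along the optical axis (not along the pixel's ray), 0 where there is no reading.
- arm.get_calibration(name): a dict with "fx", "fy", "cx", "cy" (pixels), "view" (4x4, takes a point from world to camera coordinates). Camera axes: x right, y down, z forward; pixel columns grow to the right and rows downward; lengths in m; the calibration is good to about 2 mm. A picture is of the moment at which its call begins: read the wrist's pose just before it. get_calibration takes no time and is no camera call; for the wrist camera it gives the pose at the moment of the call.
- arm.job_done(): hands the job in, once; it reports no verdict.
Trained networks look in the newest picture that a camera, given by its name, has taken for a name from the list of things; names that differ only in an ending like _2 or _b are one class to them, and where a whole thing is asked for, a point or a joint stands for the part that bears it (a point fixed in the world has none). Each returns a list of dicts, best first, with "confidence" (0 to 1); they miss things now and then, are a little off and sometimes report something else, mostly with a low value. They report only what shows in the picture. A call takes as long as a camera call.
- arm.outline_of(camera, label): "mask" (480x640 bool, what is visible of it) and "point" ([column, row] in pixels, amid what is visible of it).
The state is a dict: "time_s": time; "q": joint angles; "joint_vel": joint speeds; "joint_efforts": joint torques, N m; "position": TCP position; "eef_rot": TCP orientation; "force": force on the tool from outside, world axes, zero at the start; "torque": the same for the moment, N m; "gripper_width": finger opening in m.
Only numpy, scipy, OpenCV 4.12 (cv2) and the standard library are available. Lean on these libraries where they do the work, as an engineer would, in place of code of your own. Each camera call takes 0.05 s, during which the arm holds its last target.

## Working session

There is one attempt and no reset: what is moved stays moved. The work goes in short steps, Python scripts to look and compute and a tool call to move; the robot and the scene stay as the last step left them, time stands still between calls to the robot, and variables do not carry over. Pictures are saved under pics/ and viewed, and the job is handed in when it is done.

Besides the shell and the picture viewer there is one more tool, called after "Request:" by a JSON object that holds its "method" and its "body", one argument or row to a line. step_arm: Moves the arm, as the interface text tells. Its arguments: {"type":"object","properties":{"steps":{"type":"string"}},"required":["steps"]}

```bash
mkdir -p pics
python3 - <<'E'
from rig import arm
import cv2,numpy as np
s=arm.sense();print(s['time_s'],s['position'],s['eef_rot'],s['force'],s['gripper_width'],arm.pinch_z)
for n in ['scene','top']:
    p,d=arm.camera(n);cv2.imwrite(f'pics/{n}0.png',p[:,:,::-1]);np.savez(f'pics/{n}0.npz',p=p,d=d)
    c=arm.get_calibration(n);print(n,c)
    for l in ['shelf','clip','key','edge_mid','flashlight','bowl']:
        try:
            for o in arm.outline_of(n,l)[:2]:print(l,o['confidence'],o['point'],o['mask'].sum())
        except Exception as e:print(l,e)
E
```

```text
0.0 [ 0.25044783 -0.5449142   0.23015314] [-3.13961772e+00 -1.35105983e-04  4.30789204e-01] [-0.40223104  0.51974635  0.39527285] 0.08502290861996611 0.0187
scene {'fx': 537.180844578441, 'fy': 537.180844578441, 'cx': 316.904048829905, 'cy': 229.62890752612583, 'view': array([[-0.99637533, -0.08471927,  0.00767168,  0.61769157],
       [-0.06185231,  0.65960871, -0.74905984,  0.10263987],
       [ 0.05839949, -0.74681925, -0.66245793,  0.87999505],
       [ 0.        ,  0.        ,  0.        ,  1.        ]])}
shelf 0.95 [272.9, 258.7] 44048
shelf 0.19 [326.7, 129.0] 1646
clip 0.97 [276.3, 254.9] 44417
key 0.5 [375.2, 179.9] 150
edge_mid 0.85 [274.5, 255.6] 44474
flashlight 0.56 [285.8, 163.5] 832
bowl 0.93 [280.5, 205.8] 2080
top {'fx': 476.502863911126, 'fy': 476.502863911126, 'cx': 325.4042657249144, 'cy': 238.91087469510825, 'view': array([[ 3.10323762e-03, -9.99994834e-01,  8.37487150e-04,
         4.96174940e-02],
       [-9.86597665e-01, -3.19829158e-03, -1.63140488e-01,
         6.17663056e-01],
       [ 1.63142323e-01, -3.19999167e-04, -9.86602493e-01,
         1.00249788e+00],
       [ 0.00000000e+00,  0.00000000e+00,  0.00000000e+00,
         1.00000000e+00]])}
shelf 0.87 [383.9, 213.0] 32786
clip 0.62 [387.7, 214.3] 32999
clip 0.35 [468.1, 229.2] 2677
key 0.76 [405.6, 276.3] 358
edge_mid 0.6 [391.0, 214.3] 32998
flashlight 0.86 [401.3, 204.9] 787
bowl 0.89 [332.1, 195.4] 1457
```

View pics/scene0.png

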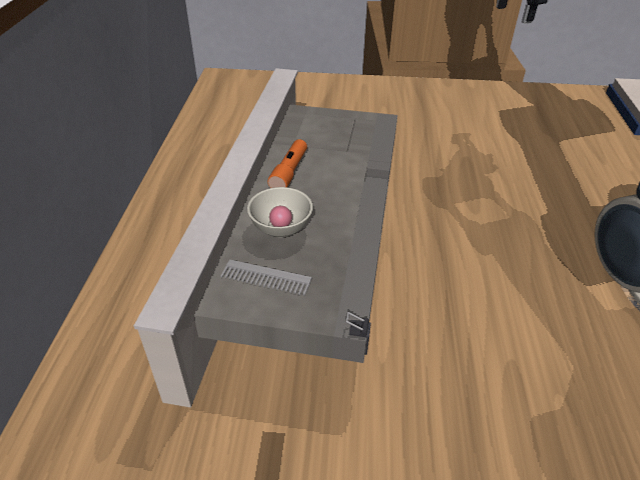

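View pics/top0.png

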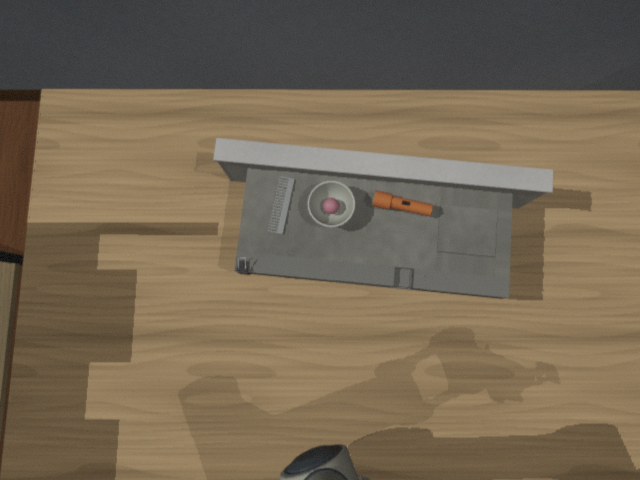

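The top view shows the clip at about (243,264), the notch and key at (405,277), and the hatch outline near (467,230). Next I'll fit the shelf frame from depth.

```bash
cat > h.py <<'E'
import numpy as np,cv2
from rig import arm
def world(n,d,c=None):
    c=c or arm.get_calibration(n)
    v,u=np.mgrid[0:480,0:640]
    P=np.stack([(u-c['cx'])/c['fx']*d,(v-c['cy'])/c['fy']*d,d],-1)
    R=c['view'][:3,:3];t=c['view'][:3,3]
    return (P-t)@R
E
python3 - <<'E'
from h import *
z=np.load('pics/top0.npz');d=z['d'];W=world('top',d)
for n,(u,v) in dict(strip=(300,262),strip2=(460,280),notch=(405,278),notch2=(405,272),mid=(370,240),hatch=(467,230),clip=(243,264),r1=(300,272),back=(380,165)).items(): print(n,W[v,u].round(4))
for n in ['top','scene']:
    d=np.load(f'pics/{n}0.npz')['d'];W=world(n,d)
    zt=W[360//2+60,370,2] if n=='top' else None
    m=(d>0)&(W[...,0]>.25)&(W[...,0]<.85)&(abs(W[...,1])<.6)
    h,e=np.histogram(W[m][:,2],bins=np.arange(-.02,.3,.004));k=np.argsort(-h)[:6];print(n,[(round(e[i],3),h[i]) for i in k])
E
```

```text
strip [0.5577 0.1033 0.1221]
strip2 [ 0.5221 -0.2222  0.1211]
notch [ 0.5268 -0.1125  0.1092]
notch2 [ 0.5392 -0.1129  0.1086]
mid [ 0.6036 -0.0401  0.1227]
hatch [ 0.6251 -0.2404  0.1233]
clip [0.5527 0.2187 0.1269]
r1 [0.5375 0.1032 0.1199]
back [ 0.7499 -0.058   0.1661]
top [(np.float64(-0.004), np.int64(48857)), (np.float64(0.0), np.int64(45421)), (np.float64(0.116), np.int64(13845)), (np.float64(0.12), np.int64(10849)), (np.float64(0.164), np.int64(5853)), (np.float64(-0.008), np.int64(2661))]
scene [(np.float64(0.0), np.int64(73666)), (np.float64(0.12), np.int64(22562)), (np.float64(-0.004), np.int64(17731)), (np.float64(0.164), np.int64(7952)), (np.float64(0.116), np.int64(5339)), (np.float64(0.124), np.int64(1230))]
```

Run:
```python
from h import *
for n in ['top','scene']:
    d=np.load(f'pics/{n}0.npz')['d'];W=world(n,d)
    m=(d>0)&(abs(W[...,2]-.12)<.006)&(W[...,0]>.4)&(W[...,0]<.85)&(abs(W[...,1])<.5)
    k,l,st,_=cv2.connectedComponentsWithStats(m.astype(np.uint8));i=1+np.argmax(st[1:,4]);M=l==i
    P=W[M];print(n,M.sum(),np.median(P[:,2]))
    r=cv2.minAreaRect(P[:,:2].astype(np.float32));print(r)
    # front edge: min x per y bin
    ys=np.arange(P[:,1].min()+.01,P[:,1].max()-.01,.006);fx=np.array([np.percentile(P[abs(P[:,1]-y)<.003][:,0],1) for y in ys])
    a=np.polyfit(ys,fx,1)
    for _ in range(5):
        g=abs(fx-np.polyval(a,ys))<.004;a=np.polyfit(ys[g],fx[g],1)
    print('line',a,g.mean(),'ang',np.degrees(np.arctan(a[0])))
    th=np.arctan(-a[0]); ex=np.array([np.cos(th),np.sin(th)]);ey=np.array([-np.sin(th),np.cos(th)])
    S=np.stack([P[:,:2]@ex,P[:,:2]@ey],1);print('ext',np.percentile(S,[.2,99.8],axis=0))
    x0=np.array([a[1],0])@ex
    ym=np.percentile(S[:,1],[.1,99.9]).mean();o=x0*ex+ym*ey;print('edge_mid',o,'th',th)
    W2=W[...,:2]-o;sx=W2@ex;sy=W2@ey
    q=(d>0)&(sx>.005)&(sx<.035)&(abs(sy)<.2)&(W[...,2]<.113)&(W[...,2]>.08)
    print('notch sy',np.percentile(sy[q],[1,50,99]) if q.any() else None,q.sum(), W[q].mean(0))
    c=(d>0)&(sx>-.01)&(sx<.03)&(sy>.2)&(W[...,2]>.128); print('clip',sx[c].mean(),sy[c].mean())
    t=(d>0)&(W[...,2]>.126)&(sx>.03)&(sx<.2)&(abs(sy)<.28); print('objs min sx',sx[t].min())
```

```text
top 25496 0.11973482119280028
((0.623346209526062, -0.052434951066970825), (0.6791015863418579, 0.22445212304592133), 84.5738525390625)
line [-0.03306801  0.54498569] 0.17272727272727273 ang -1.8939673005302284
ext [[ 0.48402937 -0.36306679]
 [ 0.76683378  0.21539334]]
edge_mid [ 0.54729016 -0.06968901] th 0.03305596531936143
notch sy [-0.11507329 -0.11507329 -0.11507329] 1 [ 0.58265728 -0.18365567  0.1126286 ]
clip 0.013474036000999091 0.28984629455109706
objs min sx 0.0379223832943367
scene 29010 0.12089921659080131
((0.6268578767776489, -0.03968173265457153), (0.6746207475662231, 0.2592557668685913), 81.12088775634766)Traceback (most recent call last):
  File "<stdin>", line 12, in <module>
    raise TypeError("expected non-empty vector for x")
TypeError: expected non-empty vector for x
```

Run:
```python
from h import *
p=np.load('pics/top0.npz')['p'];c=p[240:310,225:525,::-1]
a=cv2.resize(c[:,:150],None,fx=5.3,fy=4,interpolation=cv2.INTER_CUBIC);b=cv2.resize(c[:,150:],None,fx=5.3,fy=4,interpolation=cv2.INTER_CUBIC)
im=np.vstack([a,b]);im=np.clip(im.astype(float)*1.8,0,255).astype(np.uint8);cv2.imwrite('pics/zoom1.png',im);print(im.shape)
d=np.load('pics/top0.npz')['d'];W=world('top',d)
for u in (290,350,380,405,430,490):
    print(u,[(v,round(W[v,u,0],3),round(W[v,u,2],3)) for v in range(264,302,2)])
```

```text
(560, 795, 3)
290 [(264, np.float64(0.554), np.float64(0.121)), (266, np.float64(0.55), np.float64(0.117)), (268, np.float64(0.546), np.float64(0.119)), (270, np.float64(0.541), np.float64(0.121)), (272, np.float64(0.538), np.float64(0.118)), (274, np.float64(0.533), np.float64(0.124)), (276, np.float64(0.531), np.float64(0.105)), (278, np.float64(0.535), np.float64(-0.001)), (280, np.float64(0.531), np.float64(-0.001)), (282, np.float64(0.526), np.float64(0.001)), (284, np.float64(0.521), np.float64(0.0)), (286, np.float64(0.517), np.float64(-0.002)), (288, np.float64(0.512), np.float64(-0.002)), (290, np.float64(0.508), np.float64(-0.002)), (292, np.float64(0.503), np.float64(0.003)), (294, np.float64(0.499), np.float64(-0.001)), (296, np.float64(0.494), np.float64(0.004)), (298, np.float64(0.49), np.float64(0.0)), (300, np.float64(0.485), np.float64(-0.002))]
350 [(264, np.float64(0.554), np.float64(0.119)), (266, np.float64(0.55), np.float64(0.122)), (268, np.float64(0.546), np.float64(0.122)), (270, np.float64(0.542), np.float64(0.119)), (272, np.float64(0.538), np.float64(0.122
[... 3350 characters left out ...]
543), np.float64(0.118)), (272, np.float64(0.539), np.float64(0.121)), (274, np.float64(0.534), np.float64(0.121)), (276, np.float64(0.531), np.float64(0.118)), (278, np.float64(0.526), np.float64(0.123)), (280, np.float64(0.523), np.float64(0.117)), (282, np.float64(0.518), np.float64(0.119)), (284, np.float64(0.514), np.float64(0.12)), (286, np.float64(0.51), np.float64(0.121)), (288, np.float64(0.506), np.float64(0.118)), (290, np.float64(0.502), np.float64(0.118)), (292, np.float64(0.498), np.float64(0.122)), (294, np.float64(0.494), np.float64(0.124)), (296, np.float64(0.491), np.float64(0.105)), (298, np.float64(0.491), np.float64(-0.001)), (300, np.float64(0.487), np.float64(-0.003))]
```

View pics/zoom1.png

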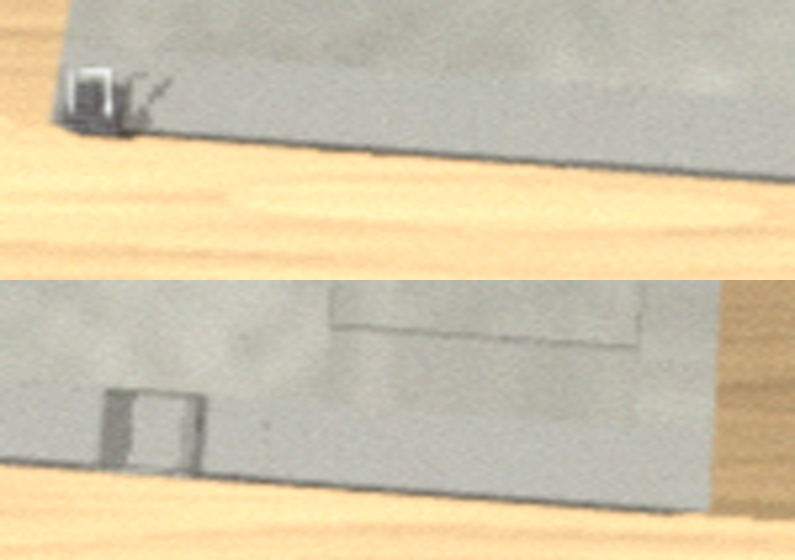

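```bash
cat >> h.py <<'E'
def ray(n,u,v,z,c=None):
    c=c or arm.get_calibration(n);R=c['view'][:3,:3];t=c['view'][:3,3]
    r=R.T@np.array([(u-c['cx'])/c['fx'],(v-c['cy'])/c['fy'],1]);o=-R.T@t
    return o+r*(z-o[2])/r[2]
E
python3 - <<'E'
from h import *
A=ray('top',281.6,274.8,.12)[:2];B=ray('top',488.2,295.5,.12)[:2]
L=ray('top',235.6,270.3,.12)[:2];Rr=ray('top',509,297,.12)[:2]
ey=(A-B)/np.linalg.norm(A-B);ex=np.array([ey[1],-ey[0]]);o=(L+Rr)/2
print('len',np.linalg.norm(L-Rr),'o',o,'ex',ex,'ey',ey,np.degrees(np.arctan2(ex[1],ex[0])))
f=lambda p:((p[:2]-o)@ex,(p[:2]-o)@ey)
print('A',f(A),'B',f(B))
for q in [(394.6,276),(413.7,276)]:print('notch edge',f(ray('top',*q,.12)))
print('clip',f(ray('top',243,264,.13)),'hatch tl',f(ray('top',375+331/5.3,240+46/4,.12)))
for sy in (.2,-.1):print(sy,o+.018*ex+sy*ey)
E
```

```text
len 0.5572302871449646 o [ 0.51434464 -0.04275588] ex [ 0.99533283 -0.0965016 ] ey [0.0965016  0.99533283] -5.537752434802198
A (np.float64(-0.000476997758003113), np.float64(0.1841817871789654)) B (np.float64(-0.00047699775800311953), np.float64(-0.23660540397047714))
notch edge (np.float64(0.02002968709194563), np.float64(-0.04510440185974261))
notch edge (np.float64(0.023907613045903234), np.float64(-0.0838214965076208))
clip (np.float64(0.012682961570391038), np.float64(0.2634104335167774)) hatch tl (np.float64(0.07903831915465051), np.float64(-0.12888083871451575))
0.2 [0.55156095 0.15457366]
-0.1 [ 0.52261047 -0.14402619]
```

The notch is at shelf y ≈ -64 mm, where the edge point and the clip both agree with the known layout. I'll shut the fingers and move above shelf y = 200 mm, with the jaw axis turned along shelf x.

Request:
{"method": "step_arm", "body": {
  "steps": "0.4 0.92 0 1.2 0; 0.8 1.84 0 2.4 0; 1.2 2.76 0 3.6 0; 1.6 3.68 0 4.8 0; 2.0 4.6 0 6 0; 2.4 5.52 0 7.2 0; 2.8 6.44 0 8.4 0; 3.2 7.36 0 9.6 0; 3.6 8.28 0 10.8 0; 4.0 9.2 0 12 0"
}}

```text
time_s: 1.53
position: [0.4108, -0.1754, 0.2316]
eef_rot: [3.141, 0.0, 1.483]
force: [1.7, 0.6, 0.8]
gripper_width: 0.0001
```

Request:
{"method": "step_arm", "body": {
  "steps": "0.4 0.92 0 0 0; 0.8 1.84 0 0 0; 1.2 2.76 0 0 0; 1.6 3.68 0 0 0; 2.0 4.6 0 0 0; 2.4 5.52 0 0 0; 2.8 6.44 0 0 0; 3.2 7.36 0 0 0; 3.55 8.28 0 0 0; 3.55 8.28 0 0 0"
}}

```text
time_s: 2.37
position: [0.5533, 0.1601, 0.2294]
eef_rot: [-3.139, -0.002, 1.484]
force: [0.2, 0.2, -0.7]
gripper_width: -0.0002
```

Request:
{"method": "step_arm", "body": {
  "steps": "0 0 -0.7 0 0; 0 0 -1.4 0 0; 0 0 -2.0 0 0; 0 0 -2.3 0 0; 0 0 -2.45 0 0; 0 0 -2.5 0 0; 0 0 -2.5 0 0"
}}

```text
time_s: 2.95
position: [0.5529, 0.1539, 0.1322]
eef_rot: [3.14, -0.0, 1.478]
force: [-0.2, -0.3, 0.4]
gripper_width: -0.0003
```

Request:
{"method": "step_arm", "body": {
  "steps": "0 0 -0.05 0 0; 0 0 -0.1 0 0; 0 0 -0.15 0 0; 0 0 -0.2 0 0; 0 0 -0.2 0 0"
}}

```text
time_s: 3.37
position: [0.5525, 0.154, 0.123]
eef_rot: [-3.141, 0.0, 1.478]
force: [0.1, -0.1, -0.4]
gripper_width: -0.0003
```

Request:
{"method": "step_arm", "body": {
  "steps": "0 0 -0.03 0 0; 0 0 -0.05 0 0; 0 0 -0.08 0 0; 0 0 -0.08 0 0"
}}

```text
time_s: 3.7
position: [0.5526, 0.154, 0.1201]
eef_rot: [3.141, -0.0, 1.478]
force: [-1.3, -0.4, 0.0]
gripper_width: -0.0001
```

Request:
{"method": "step_arm", "body": {
  "steps": "0 0 -0.02 0 0; 0 0 -0.04 0 0; 0 0 -0.04 0 0"
}}

```text
time_s: 3.95
position: [0.5526, 0.154, 0.1199]
eef_rot: [3.141, -0.0, 1.478]
force: [-3.2, -1.7, 7.4]
gripper_width: 0.0
```

Contact at z = 0.120 with 7 N. Now I slide along the edge, away from the clip.

Request:
{"method": "step_arm", "body": {
  "steps": "-0.024 -0.25 0 0 0; -0.048 -0.5 0 0 0; -0.073 -0.75 0 0 0; -0.097 -1.0 0 0 0; -0.121 -1.25 0 0 0; -0.145 -1.5 0 0 0; -0.17 -1.75 0 0 0; -0.194 -2.0 0 0 0; -0.218 -2.25 0 0 0; -0.242 -2.5 0 0 0"
}}

```text
time_s: 4.78
position: [0.5436, 0.0544, 0.12]
eef_rot: [3.139, -0.002, 1.479]
force: [0.3, 4.1, 5.2]
gripper_width: -0.0
```

Request:
{"method": "step_arm", "body": {
  "steps": "-0.024 -0.25 -0.01 0 0; -0.048 -0.5 -0.02 0 0; -0.073 -0.75 -0.02 0 0; -0.097 -1.0 -0.02 0 0; -0.121 -1.25 -0.02 0 0; -0.145 -1.5 -0.02 0 0; -0.17 -1.75 -0.02 0 0; -0.194 -2.0 -0.02 0 0; -0.218 -2.25 -0.02 0 0; -0.242 -2.5 -0.02 0 0"
}}

```text
time_s: 5.62
position: [0.5343, -0.0452, 0.1199]
eef_rot: [3.137, -0.003, 1.479]
force: [0.3, 6.2, 7.6]
gripper_width: 0.0004
```

Request:
{"method": "step_arm", "body": {
  "steps": "-0.012 -0.12 0 0 0; -0.024 -0.24 0 0 0; -0.036 -0.36 0 0 0; -0.048 -0.48 0 0 0; -0.06 -0.6 0 0 0; -0.072 -0.72 0 0 0; -0.084 -0.84 0 0 0; -0.096 -0.96 0 0 0; -0.108 -1.08 0 0 0; -0.115 -1.15 0 0 0"
}}

```text
time_s: 6.45
position: [0.5297, -0.0912, 0.1199]
eef_rot: [3.138, -0.002, 1.479]
force: [0.2, 6.1, 7.9]
gripper_width: -0.0002
```

Request:
{"method": "step_arm", "body": {
  "steps": "-0.005 -0.05 0 0 0; -0.01 -0.1 0 0 0; -0.015 -0.15 0 0 0; -0.015 -0.15 0 0 0"
}}

```text
time_s: 6.78
position: [0.5278, -0.0986, 0.1176]
eef_rot: [-3.141, 0.001, 1.478]
force: [-0.8, -0.0, 0.1]
gripper_width: 0.0002
```

The fingertip dropped 2.3 mm and the force went to zero at shelf y ≈ -54 mm, so this is the near edge of the notch. I'll centre in it, then go down.

Request:
{"method": "step_arm", "body": {
  "steps": "-0.01 -0.1 0 0 0; -0.022 -0.23 0 0 0; -0.022 -0.23 0 0 0; -0.022 -0.23 0 0 0"
}}

```text
time_s: 7.12
position: [0.5269, -0.1077, 0.1173]
eef_rot: [-3.141, 0.0, 1.477]
force: [-0.3, -0.2, -1.1]
gripper_width: 0.0002
```

Request:
{"method": "step_arm", "body": {
  "steps": "0 0 -0.06 0 0; 0 0 -0.12 0 0; 0 0 -0.18 0 0; 0 0 -0.24 0 0; 0 0 -0.26 0 0; 0 0 -0.26 0 0"
}}

```text
time_s: 7.62
position: [0.5269, -0.107, 0.1068]
eef_rot: [-3.141, -0.0, 1.478]
force: [0.6, -0.1, -0.3]
gripper_width: 0.0002
```

Request:
{"method": "step_arm", "body": {
  "steps": "0 0 -0.05 0 0; 0 0 -0.1 0 0; 0 0 -0.15 0 0; 0 0 -0.2 0 0; 0 0 -0.25 0 0; 0 0 -0.27 0 0; 0 0 -0.27 0 0"
}}

```text
time_s: 8.2
position: [0.5274, -0.1072, 0.0979]
eef_rot: [3.14, 0.0, 1.478]
force: [-2.5, 1.4, 6.8]
gripper_width: -0.0001
```

Request:
{"method": "step_arm", "body": {
  "steps": "0 0 -0.04 0 0; 0 0 -0.08 0 0; 0 0 -0.1 0 0; 0 0 -0.1 0 0; 0 0 -0.1 0 0"
}}

```text
time_s: 8.62
position: [0.5278, -0.1073, 0.0977]
eef_rot: [3.137, 0.001, 1.478]
force: [-9.2, 3.7, 22.3]
gripper_width: 0.0
```

The key is on its stop: 22 N with no further travel. I'll lift straight up and then back away.

Request:
{"method": "step_arm", "body": {
  "steps": "0 0 0.1 0 0; 0 0 0.3 0 0; 0 0 0.7 0 0; 0 0 1.4 0 0; 0 0 2.2 0 0; 0 0 3.0 0 0; -0.8 0 3.4 0 0; -1.6 0 3.4 0 0; -2.4 0 3.4 0 0; -2.4 0 3.4 0 0"
}}

```text
time_s: 9.45
position: [0.4277, -0.1071, 0.2294]
eef_rot: [3.142, 0.001, 1.477]
force: [-0.3, -0.9, 0.6]
gripper_width: 0.0001
```

Run:
```python
from h import *
for n in ['scene','top']:
    p,d=arm.camera(n);cv2.imwrite(f'pics/{n}1.png',p[:,:,::-1]);np.savez(f'pics/{n}1.npz',p=p,d=d)
W=world('top',d);c=W[225:255,440:496];print('hatch z max',np.percentile(c[...,2],[5,50,95,99]))
W2=world('scene',np.load('pics/scene1.npz')['d'])
o=np.array([.5143,-.0428]);ex=np.array([.9953,-.0965]);ey=np.array([.0965,.9953])
for n,X in (('top',W),('scene',W2)):
    sx=(X[...,:2]-o)@ex;sy=(X[...,:2]-o)@ey
    h=(sx>.075)&(sx<.1)&(sy<-.14)&(sy>-.24);k=(sx>.006)&(sx<.03)&(abs(sy+.064)<.012)
    print(n,'hatch front',np.median(X[h][:,2]),'key',np.median(X[k][:,2]))
print(arm.sense()['position'],arm.sense()['force'],arm.sense()['time_s'])
```

```text
hatch z max [0.08488992 0.14132268 0.15046248 0.15273921]
top hatch front 0.14540927965052367 key 0.09728395138630735
scene hatch front 0.1470277745087517 key 0.09883649952188389
[ 0.43075335 -0.10729541  0.22899078] [0.12624995 1.04968855 0.39715114] 9.55
```

View pics/scene1.png

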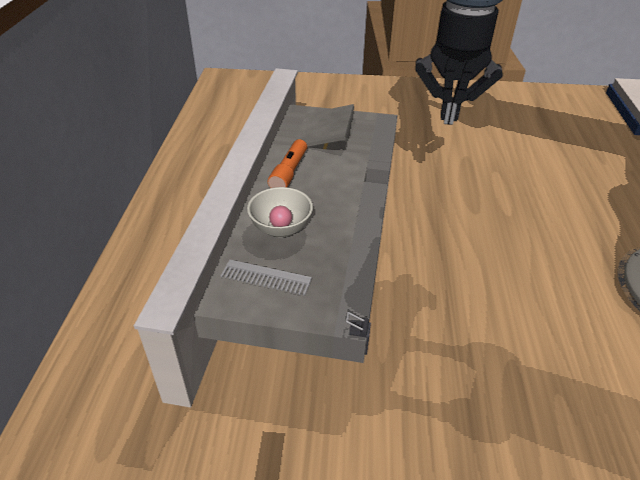

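View pics/top1.png

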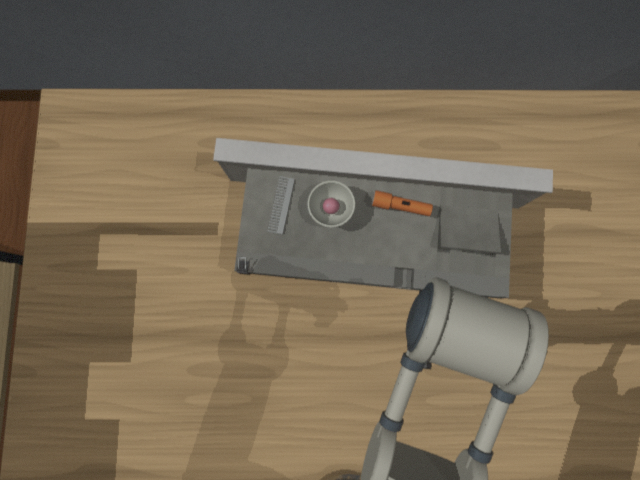

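The hatch stands open (scene image, about (330,125)). The key is about 22 mm down, the flashlight, bowl, ball and comb are where they were, and the hand is clear.

```bash
python3 -c "
from rig import arm
print(arm.job_done(), arm.sense()['time_s'])"
```

```text
the job is handed in; nothing more can be done
the job is handed in; nothing more can be done
```

The key is pressed fully down, the hidden hatch is ajar, and the job is handed in. The last clock reading before hand-in was 9.55 s.

**What I did:** I laid the shut fingertips on the edge at shelf y ≈ 200 mm with about 7 N and slid them away from the clip. At shelf y ≈ -54 mm they dropped 2.3 mm into the notch, matching where the camera showed it (centre about -64 mm). I then centred in the notch, pressed the key to its stop (22 N, no more travel), lifted straight up and backed away.

**Last checks:**
- **Key:** depth reads the plate at z ≈ 0.097–0.099 m, about 22 mm below the shelf's top, which is its stop.
- **Hatch:** its front part reads about 25–27 mm above the shelf top over a band near the edge. The highest points are about 31–33 mm up, so it is fully ajar.
- **Bystanders:** the flashlight, bowl, ball and comb look unmoved in the before and after pictures.
- **Hand:** it is about 85 mm in front of the edge and 110 mm above the shelf top, with force near zero.

**Disagreement:** my first automatic fit of the front edge from depth failed. I replaced it with edge pixels picked by eye, which agreed with the clip, hatch and shelf length to about 3 mm.

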